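# Clamp the core through the guard window and shut the cover

### The arm

A 6-joint arm with a two-finger parallel gripper is mounted at the origin on the work surface. World frame = base frame: x ahead of the robot, y to its left, z up, the work surface at z = 0. Lengths are in mm, angles in rad, forces in N, time in s.
With the tool pointing down it reaches from about 350 to 975 mm from the base axis. Payload 7.1 kg.
Tool frame: the origin (TCP) lies at the very end of the fingers, on their centre line; the grasp point (between the pads) lies 19 mm behind it (ctrl.pinch_z is the distance from the TCP to the grasp point, in mm); z points along the fingers, y is the direction in which the jaws open and shut (so a half turn about z gives the same grasp; the last joint's range is limited). The gripper opens to 88 mm and grips with 3 to 60 N. Pads are 20 mm wide; open, the fingers measure 115 mm over their backs; the gripper's body (75 mm by 178 mm) begins 61 mm behind the grasp point.
Start: joints at [-1.217, 0.423, 1.63, -0, 1.089, -0.019], TCP at [227.657, -582.046, 222.675] pointing down, gripper open.
Joint ranges: [-3, 3], [-0.9, 2.11], [0.09, 2.58], [-1.31, 4.45], [0.11, 2.69], [-2.54, 2.54]. Speed limits (rad/s): [2.39, 2.39, 3.01, 3.14, 3.14, 3.14].

### API

Orientations are given as a rotation vector (axis times angle).
In Python, from workcell import ctrl gives the robot as it stands.
- The arm moves only by the shell command python3 -m inch 'ROWS' [OPENING]. ROWS is JSON, a list of rows, each an object with "xyz": the shift along the tool's x, y, z in cm, a list of three; "spin": the turn about the tool's z in degrees. A call has 1 to 20 rows; each row is the pose to reach, as a shift and turn from the pose measured when the call began, along the tool's axes at that moment; what a row does not reach only later rows make up. A row lasts 1/10 s, in which the tool goes at most 50 mm and 8.59 degrees, less where a joint would pass 70% of its speed; a pose out of reach is approached as far as the arm can. A call with a gripper value outside its range is refused whole. OPENING is the closure, from 0 (fully open) to 1 (shut), set as the call begins (- or left out, the last holds). The fingers move at their own pace and stop on an object; the grip force is fixed at half the most. Time passes only in rows, so rows that repeat a pose let the fingers close. It gives the time, the measured TCP pose, the force and the opening at its end, in the units of the state.
- ctrl.get_obs(): the state, without advancing time (a new reading comes with each control period).
- ctrl.get_image(name): name is "scene" or "top" or "wrist"; returns the picture (384x512x3 uint8, red, green, blue); there is no depth.
- ctrl.camera_info(name): a dict with "camera_matrix" (3x3 intrinsics, pixels), "R" (3x3) and "t" (3): a world point X has camera coordinates R X + t; the wrist camera has in their place "hand_eye" (4x4, takes a point from camera to tool coordinates, whose origin is the TCP and whose axes are the flange's). Camera axes: x right, y down, z forward; pixel columns grow to the right and rows downward; lengths in mm; the calibration is good to about 2 mm. A picture is of the moment at which its call begins: read the wrist's pose just before it. camera_info takes no time and is no camera call.
- ctrl.close_job(): hands the job in, once; it reports no verdict.
The state is a dict: "t": time; "qpos": joint angles; "qvel": joint speeds; "joint_torque": joint torques, N m; "ee_pos": TCP position; "orientation": TCP orientation; "ft_force": force on the tool from outside, world axes, zero at the start; "moment": the same for the moment, N m; "width": finger opening in mm.
Only numpy, scipy, OpenCV 4.12 (cv2) and the standard library are available. Lean on these libraries where they do the work, as an engineer would, in place of code of your own. Each camera call takes 0.05 s, during which the arm holds its last target. There are 200 camera calls.

### The job

Clamp the asphalt core in the guarded bench press: reach down with the shut fingertips through the open window in the guard's top and press the clamp lever under it fully down to its stop, then withdraw and push the sliding cover fully shut over the window. Only press and push, gripping and lifting nothing; never touch the guard's blue fixed frame, its rails or its clear side panels, and leave everything else on the bench where it stands.

Things in the scene. Friction and masses are not known exactly. Their poses are not given: they have to be found in the camera images.
- press: (all sizes here are in mm) the guarded core press, fixed to the bench; base plate 200 (its x) x 320 (its y), origin at the centre of the base's underside on the bench. Its x, y axes give the directions used below (z up).
- guard: the guard, fixed on the press, same origin and axes as the press: clear side panels all round and a blue steel top plate, 5 thick, upper face 155 above the bench, spanning x -90..90 and y -155..135. Its rectangular window spans x -50..50 and y -130..-20. Two cover rails, at x -66 and 66, 10 wide, stand 6 above the plate (161 above the bench). None of this may be touched.
- window (a point): centre of the guard's window, level with the plate's upper face (155 above the bench); the window measures 100 along press x, 110 along press y
- lever_pad (a point): centre of the upper face of the lever's round metal pad, 46 diameter, below the window's centre. As it starts it is 10 to 17 below the plate's underside; with the lever fully down its top is 119 above the bench (36 below the plate's upper face). The steel lever bar, 22 wide, runs from the pad towards press +y, under the plate, to a pivot 175 away, 117 above the bench.
- lever (a joint): clamp lever angle in rad: 0 fully raised, 0.12 fully down on its stop; starts between 0 and 0.04. Stiff hinge: the pad takes about 5 N to move, and the lever stays where it is left.
- cover_lip (a point): centre of the upright push face of the sliding cover's lip: the face looks to press +y, is 100 wide (along press x), its top 188 and its foot about 160 above the bench (the point is at 175.5). From the lip's top a sheet slopes down towards press -y. The rest of the cover is a flat aluminium plate, 118 (x) x 120 (y), upper face 160 above the bench, reaching from this face 120 towards press -y.
- cover (a joint): cover position in m: 0 fully shut over the window (against its stop), 0.12 fully open; starts between 0.108 and 0.12 open; shutting moves it towards press -y. It takes about 3 N to slide and stays where it is left.
- core: loose asphalt core, disc 100 diameter x 45 high, beside the press at its +y side; origin at the centre of its underside; to be left alone
- mould: open steel mould ring, 112 outside diameter, 64 high, beside the press at its -y side; origin at the centre of its underside; to be left alone
- weight: brass knob weight, 44 diameter, 62 high, beside the press at its +y side; origin at the centre of its underside; to be left alone
- brush: hand brush lying in front of the press, on the robot's side; origin at the centre of its underside; to be left alone
- tin: aluminium sample tin, 60 diameter, 70 high, behind the press; origin at the centre of its underside; to be left alone

How it is judged:
By the outcome, as a careful person would: the job done as asked, in the order asked, and still so for the second after the job is handed in, with the robot touching nothing.
It also fails if it takes over 45 s, if anything falls off the work surface, if the arm or the gripper's body presses on something with over 40 N, if the wrist force passes 120 N, or if a joint passes its speed limit or range.

## Working session

There is one attempt and no reset: what is moved stays moved. The work goes in short steps, Python scripts to look and compute and a shell command to move; the robot and the scene stay as the last step left them, time stands still between calls to the robot, and variables do not carry over. Pictures are saved under pics/ and viewed, about 8 in all and at most 12, crops included, and the job is handed in when it is done.

```bash
mkdir -p pics; python3 - <<'E'
from workcell import ctrl
import cv2
print(ctrl.get_obs())
for n in ["scene","top"]:
    i=ctrl.get_image(n); cv2.imwrite(f"pics/{n}0.png",cv2.resize(i[:,:,::-1],(800,600),interpolation=cv2.INTER_CUBIC))
    c=ctrl.camera_info(n);print(n,c)
print(ctrl.camera_info("wrist"))
E
```

```text
{'t': 0.0, 'qpos': array([-1.21699143e+00,  4.23819468e-01,  1.63069249e+00, -2.24156905e-05,
        1.08860345e+00, -1.90183864e-02]), 'qvel': array([-0.00059104, -0.00072773, -0.00109047, -0.00018136,  0.00091437,
       -0.00075001]), 'joint_torque': array([-6.59855559e-04, -5.44623649e+01, -2.73664874e+01,  6.42961124e-02,
        2.27381196e-02, -1.19952456e-04]), 'ee_pos': array([ 227.46721881, -581.53549217,  221.91406601]), 'orientation': array([-3.08569119e+00, -5.81982017e-01,  4.29070244e-04]), 'ft_force': array([ 0.2986018 ,  0.06672789, -0.20032647]), 'moment': array([-0.02748071, -0.04169399, -0.01562583]), 'width': 87.87129576076681}
scene {'camera_matrix': array([[368.50023696,   0.        , 247.68875051],
       [  0.        , 368.50023696, 192.12828762],
       [  0.        ,   0.        ,   1.        ]]), 'R': array([[-0.76666287, -0.6420139 ,  0.00679663],
       [-0.6105465 ,  0.72572905, -0.31709669],
       [ 0.19864797, -0.24725592, -0.94836886]]), 't': array([492.72445671, 353.00484654, 953.67227718])}
top {'camera_matrix': array([[376.57084268,   0.        
[... 157 characters left out ...]
7, -0.00638291],
       [-0.96989011,  0.12426123, -0.2094572 ],
       [ 0.20858413, -0.0201425 , -0.97779698]]), 't': array([ 118.20589867,  617.41202787, 1086.91163901])}
{'camera_matrix': array([[296.51870606,   0.        , 251.81506913],
       [  0.        , 296.51870606, 191.80092185],
       [  0.        ,   0.        ,   1.        ]]), 'hand_eye': array([[-8.50902337e-04, -9.68310796e-01, -2.49746829e-01,
         6.68262337e+01],
       [ 9.99999540e-01, -9.34772554e-04,  2.17213612e-04,
        -1.27695465e+00],
       [-4.43786767e-04, -2.49746529e-01,  9.68311145e-01,
        -1.62150768e+02],
       [ 0.00000000e+00,  0.00000000e+00,  0.00000000e+00,
         1.00000000e+00]])}
```

View pics/top0.png

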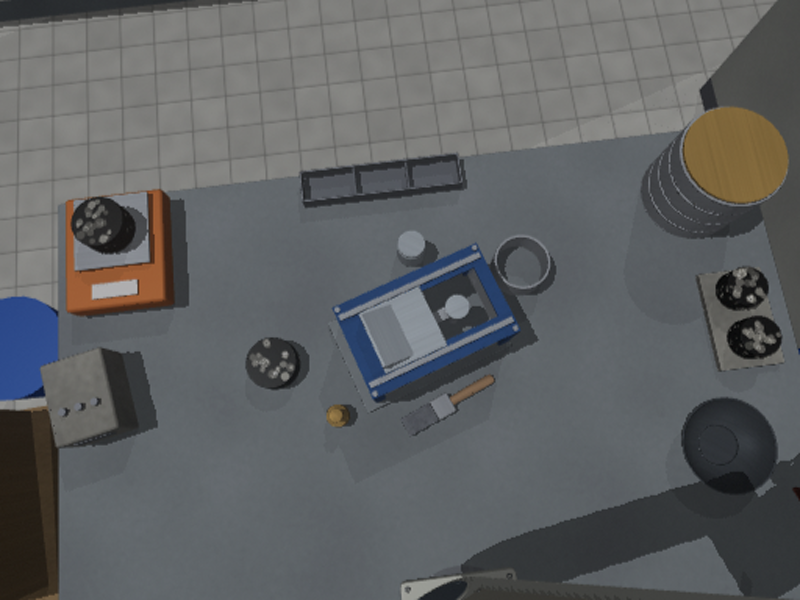

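View pics/scene0.png

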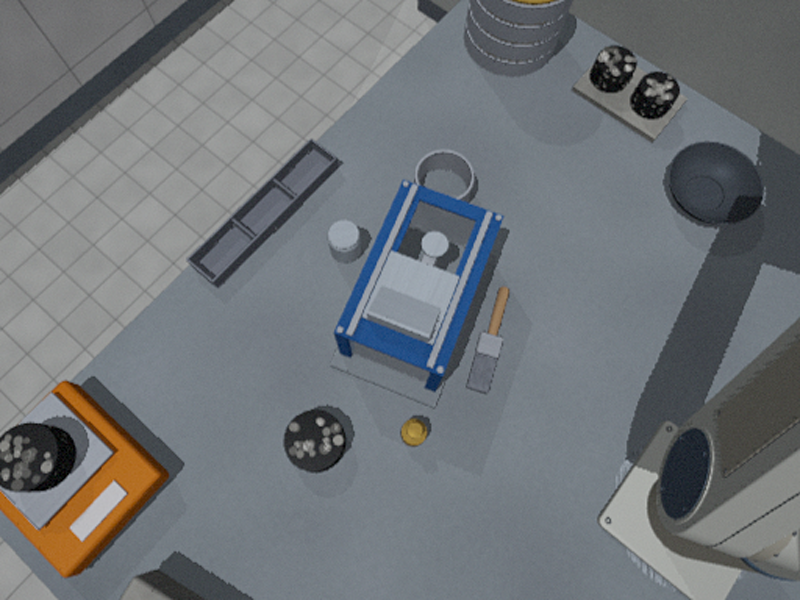

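```bash
cat > h.py <<'E'
import numpy as np, cv2
from workcell import ctrl
from scipy.optimize import least_squares
from scipy.spatial.transform import Rotation as Ro
def cam(n,obs=None):
    c=ctrl.camera_info(n); K=c["camera_matrix"]
    if n!="wrist": return K,c["R"],c["t"]
    T=np.eye(4);T[:3,:3]=Ro.from_rotvec(obs["orientation"]).as_matrix();T[:3,3]=obs["ee_pos"]
    M=np.linalg.inv(T@c["hand_eye"]); return K,M[:3,:3],M[:3,3]
def proj(C,X):
    K,R,t=C; p=(np.atleast_2d(X)@R.T+t)@K.T; return p[:,:2]/p[:,2:]
def w(p,P):
    c,s=np.cos(p[2]),np.sin(p[2]); P=np.atleast_2d(np.array(P,float))
    return np.c_[c*P[:,0]-s*P[:,1]+p[0], s*P[:,0]+c*P[:,1]+p[1], P[:,2]]
def fit(obs, p0):  # obs: list of (C, P press pts, px)
    r=least_squares(lambda p: np.concatenate([(proj(C,w(p,P))-np.array(u)).ravel() for C,P,u in obs]),p0,x_scale=[100,100,.3],loss='soft_l1')
    return r.x, r.fun.reshape(-1,2)
E
python3 - <<'E'
from h import *
P=[(90,135,155),(90,-155,155),(-90,-155,155),(-90,135,155)]
s=1.5625
a=(cam("top"),P,np.array([(334,310),(474,247),(518,325),(374,397)])/s)
b=(cam("scene"),P,np.array([(338,330),(405,181),(503,213),(441,373)])/s)
for o in([a],[b],[a,b]):
    p,r=fit(o,[600,0,0]);print(p.round(3),r.round(1).tolist())
q=w(p,[(0,-75,155),(0,0,0),(0,-20+120,175)]);print(q)
o=ctrl.get_obs();R=Ro.from_rotvec(o["orientation"]).as_matrix();print(R.round(3),((q-o["ee_pos"])@R/10).round(2))
E
```

```text
[5.6911e+02 1.3287e+01 3.3200e-01] [[-1.9, -1.0], [-0.2, -4.4], [1.7, 0.9], [0.2, 1.5]]
[5.7024e+02 5.8580e+00 3.0900e-01] [[-2.4, -0.1], [-0.8, -2.5], [1.0, 0.4], [1.5, 0.4]]
[5.70097e+02 9.21000e+00 3.16000e-01] [[-0.4, -2.4], [2.0, -4.4], [3.1, 1.4], [0.8, 0.4], [-3.1, 1.4], [-2.1, -1.6], [-0.0, 1.0], [1.2, 1.5]]
[[593.38876734 -62.08194549 155.        ]
 [570.0972104    9.20973267   0.        ]
 [539.04180116 104.26530356 175.        ]]
[[ 0.931  0.364 -0.   ]
 [ 0.364 -0.931  0.001]
 [ 0.    -0.001 -1.   ]] [[ 53.   -35.05   6.75]
 [ 53.42 -42.51  22.26]
 [ 54.   -52.52   4.77]]
```

```bash
python3 -m inch '[{"xyz":[1,-0.7,-2],"spin":0},{"xyz":[3,-2,-5],"spin":1},{"xyz":[6,-4,-8],"spin":3},{"xyz":[9.5,-6,-8],"spin":3},{"xyz":[13,-8.5,-8],"spin":3},{"xyz":[16.5,-11,-8],"spin":3},{"xyz":[20,-13,-8],"spin":3},{"xyz":[23.5,-15.5,-8],"spin":3},{"xyz":[27,-18,-8],"spin":3},{"xyz":[30.5,-20,-8],"spin":3},{"xyz":[34,-22.5,-8],"spin":3},{"xyz":[37.5,-25,-8],"spin":3},{"xyz":[41,-27,-8],"spin":3},{"xyz":[44.5,-29.5,-8],"spin":3},{"xyz":[48,-31.5,-8],"spin":3},{"xyz":[51,-34,-8],"spin":3},{"xyz":[53,-35,-8],"spin":3},{"xyz":[53,-35,-8],"spin":3},{"xyz":[53,-35,-8],"spin":3},{"xyz":[53,-35,-8],"spin":3}]' 1
python3 - <<'E'
from h import *
import pickle
o=ctrl.get_obs(); i=ctrl.get_image("wrist"); pickle.dump((o,i),open("w1.pkl","wb"))
print(o["t"],o["ee_pos"],o["width"],o["qpos"].round(2))
cv2.imwrite("pics/w1.png",cv2.resize(i[:,:,::-1],(800,600),interpolation=cv2.INTER_CUBIC))
E
```

```text
t: 2.1
ee_pos: [592.8, -63.5, 302.2]
orientation: [-3.1, -0.5, 0.002]
ft_force: [0.6, -1.4, -0.1]
width: 0.6
2.1 [592.83291364 -63.5464913  302.21421709] 0.5773860815687665 [-0.13  0.3   1.62  0.    1.22  1.12]
```

View pics/w1.png

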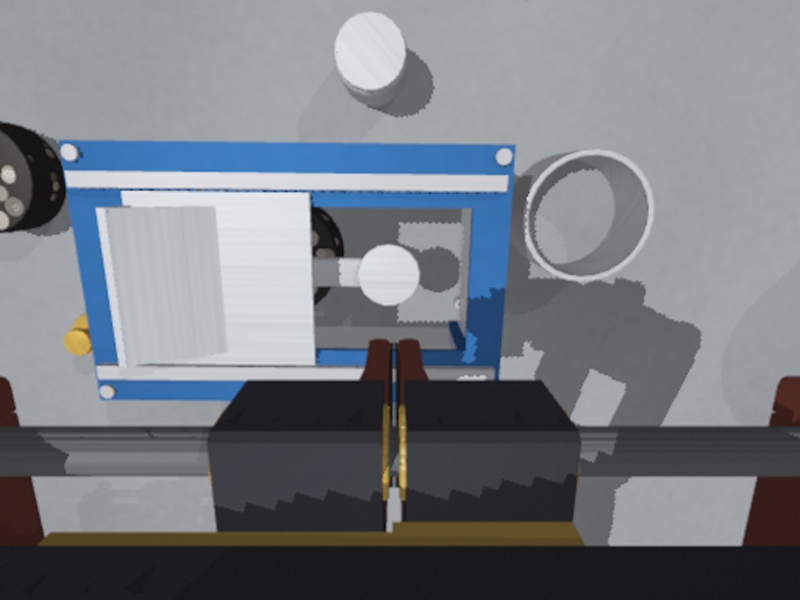

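```bash
python3 - <<'E'
from h import *
import pickle
o,i=pickle.load(open("w1.pkl","rb")); C=cam("wrist",o); s=1.5625
P=[(90,135,155),(90,-155,155),(-90,135,155),(50,-130,155)]
p,r=fit([(C,P,np.array([(60,140),(516,145),(100,400),(472,208)])/s)],[570,9,.316]);print(p,r.round(1).tolist())
np.save("p.npy",p)
def back(u,z):
    K,R,t=C; d=R.T@np.linalg.solve(K,[u[0]/s,u[1]/s,1]); c=-R.T@t; X=c+d*(z-c[2])/d[2]; return (w([0,0,-p[2]],X-[p[0],p[1],0])[0]).round(1)
for z in(150,140,133):print("pad",back((389,274),z), "dia",np.linalg.norm(back((358,274),z)-back((420,274),z)))
print("lip",back((97,208),188),back((120,367),188)); print("plate edge",back((311,191),160),back((315,364),160))
T=Ro.from_rotvec(o["orientation"]).as_matrix()
print("tcp press",w([0,0,-p[2]],o["ee_pos"]-[p[0],p[1],0]),"tool x dir deg vs press",np.degrees(np.arctan2(T[1,0],T[0,0])-p[2]))
v=i[:,:,::-1].copy()
def dr(P,c):
    cv2.polylines(v,[np.int32(proj(C,w(p,P)).round()*16)],True,c,1,shift=4)
dr([(90,135,155),(90,-155,155),(-90,-155,155),(-90,135,155)],(0,0,255))
dr([(50,-20,155),(50,-130,155),(-50,-130,155),(-50,-20,155)],(0,255,255))
dr([(23*np.cos(a),-75+23*np.sin(a),138) for a in np.linspace(0,6.28,30)],(0,255,0))
cv2.imwrite("pics/w1b.png",cv2.resize(v[60:290,20:370],(800,526)))
E
```

```text
[5.67797869e+02 1.20038835e+01 3.08570363e-01] [[-1.1, -0.0], [-0.1, -0.1], [0.3, -0.2], [0.7, 0.4]]
pad [  4.7 -75.1 150. ] dia 42.80292046110872
pad [  2.7 -75.  140. ] dia 44.20282796383054
pad [  1.3 -75.  133. ] dia 45.102771533465656
lip [ 50.   96.1 188. ] [-50.1  96.4 188. ]
plate edge [ 60.3 -24.9 160. ] [-58.3 -23.6 160. ]
tcp press [[  0.908198   -79.58509777 302.21421709]] tool x dir deg vs press 0.6354992678116349
```

View pics/w1b.png

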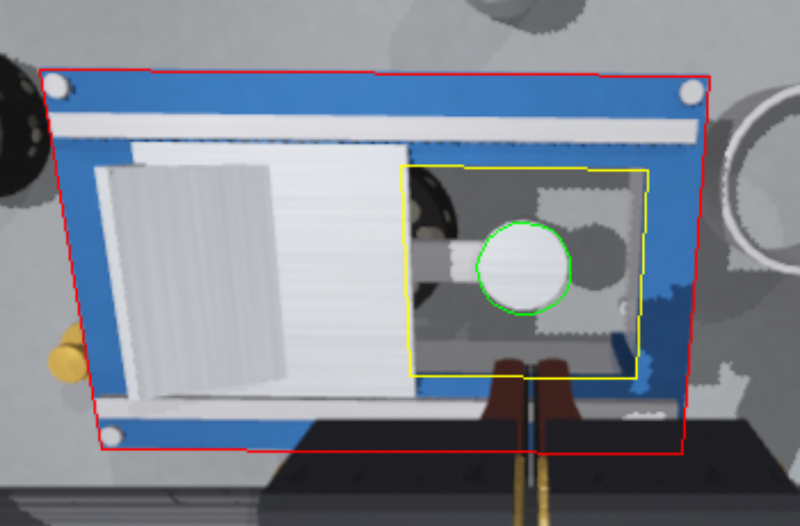

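The overlay fits the guard and pad well: cover lip at press y ≈ 96, pad at (≈2, −75). Next I descend over the pad.

```bash
python3 -m inch '[{"xyz":[-0.1,-0.3,1.5],"spin":0},{"xyz":[-0.1,-0.45,4],"spin":0.6},{"xyz":[-0.1,-0.45,7],"spin":0.6},{"xyz":[-0.1,-0.45,10],"spin":0.6},{"xyz":[-0.1,-0.45,12.5],"spin":0.6},{"xyz":[-0.1,-0.45,14],"spin":0.6},{"xyz":[-0.1,-0.45,15],"spin":0.6},{"xyz":[-0.1,-0.45,15],"spin":0.6},{"xyz":[-0.1,-0.45,15],"spin":0.6}]' 1
python3 - <<'E'
from h import *
o=ctrl.get_obs();p=np.load("p.npy");print(o["ft_force"],w([0,0,-p[2]],o["ee_pos"]-[p[0],p[1],0]))
E
```

```text
t: 3.05
ee_pos: [591.0, -59.9, 153.2]
orientation: [-3.103, -0.482, -0.001]
ft_force: [-0.2, -0.1, -0.0]
width: 0.3
[-0.21532466 -0.05406611 -0.0470651 ] [[  0.24720669 -75.53118953 153.24415227]]
```

```bash
python3 -m inch '[{"xyz":[0,0,0.5],"spin":0},{"xyz":[0,0,1],"spin":0},{"xyz":[0,0,1.4],"spin":0},{"xyz":[0,0,1.8],"spin":0},{"xyz":[0,0,2.1],"spin":0},{"xyz":[0,0,2.4],"spin":0},{"xyz":[0,0,2.7],"spin":0},{"xyz":[0,0,3],"spin":0},{"xyz":[0,0,3.2],"spin":0},{"xyz":[0,0,3.2],"spin":0},{"xyz":[0,0,3.2],"spin":0}]' 1
```

```text
t: 4.15
ee_pos: [591.0, -59.6, 121.0]
orientation: [-3.103, -0.482, -0.001]
ft_force: [-0.1, -1.2, 0.4]
width: 0.8
```

```bash
python3 -m inch '[{"xyz":[0,0,0.1],"spin":0},{"xyz":[0,0,0.2],"spin":0},{"xyz":[0,0,0.3],"spin":0},{"xyz":[0,0,0.3],"spin":0}]' 1;  python3 -m inch '[{"xyz":[0,0,0.1],"spin":0},{"xyz":[0,0,0.2],"spin":0},{"xyz":[0,0,0.2],"spin":0}]' 1
```

```text
t: 4.55
ee_pos: [591.2, -59.6, 119.3]
orientation: [-3.103, -0.482, -0.001]
ft_force: [-4.2, -1.8, 13.3]
width: 0.7
t: 4.85
ee_pos: [591.2, -59.6, 119.2]
orientation: [-3.103, -0.482, -0.002]
ft_force: [-6.5, -2.6, 19.3]
width: 0.6
```

```bash
python3 -m inch '[{"xyz":[0,0,0.2],"spin":0},{"xyz":[0,0,0.35],"spin":0},{"xyz":[0,0,0.35],"spin":0}]' 1;  python3 -m inch '[{"xyz":[0,0,-0.5],"spin":0},{"xyz":[0,0,-2],"spin":0},{"xyz":[0,0,-4],"spin":0},{"xyz":[0,0,-7],"spin":0},{"xyz":[0,0,-10],"spin":0},{"xyz":[0,0,-13],"spin":0},{"xyz":[0,0,-15],"spin":0},{"xyz":[0,0,-16],"spin":0},{"xyz":[0,0,-16],"spin":0},{"xyz":[0,0,-16],"spin":0}]' 1
python3 - <<'E'
from h import *
o=ctrl.get_obs(); i=ctrl.get_image("wrist");C=cam("wrist",o)
p=np.load("p.npy");print(o["ft_force"],w([0,0,-p[2]],o["ee_pos"]-[p[0],p[1],0]))
v=i[:,:,::-1].copy()
for z,c in((119,(0,255,0)),(135,(0,0,255))):
  cv2.polylines(v,[np.int32(proj(C,w(p,[(23*np.cos(a),-75+23*np.sin(a),z) for a in np.linspace(0,6.28,40)]))*16)],True,c,1,shift=4)
cv2.polylines(v,[np.int32(proj(C,w(p,[(50,96,188),(-50,96,188),(-50,96,161),(50,96,161)]))*16)],True,(0,255,255),1,shift=4)
cv2.imwrite("pics/w2.png",cv2.resize(v,(800,600)))
E
```

```text
t: 5.15
ee_pos: [591.3, -59.6, 119.0]
orientation: [-3.103, -0.482, -0.002]
ft_force: [-10.2, -1.0, 31.5]
width: 0.2
t: 6.15
ee_pos: [590.5, -59.6, 278.1]
orientation: [-3.103, -0.482, -0.0]
ft_force: [-0.1, 0.1, 0.3]
width: 0.6
[-0.05134105  0.12972606  0.32250685] [[-1.07657225e-01 -7.51240891e+01  2.78083834e+02]]
```

View pics/w2.png

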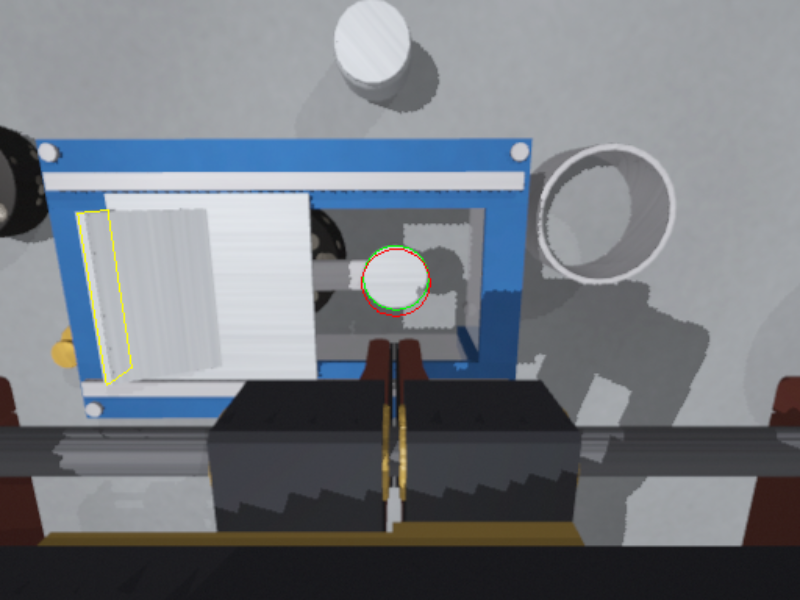

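```bash
python3 -m inch '[{"xyz":[0,-1.5,0],"spin":0},{"xyz":[0,-4.5,0],"spin":0},{"xyz":[0,-8,0],"spin":0},{"xyz":[0,-12,0],"spin":0},{"xyz":[0,-15.5,0],"spin":0},{"xyz":[0,-18,0],"spin":0},{"xyz":[0,-19.5,0],"spin":0},{"xyz":[0,-19.7,0],"spin":0},{"xyz":[0,-19.7,0],"spin":0},{"xyz":[0,-19.7,1.5],"spin":0},{"xyz":[0,-19.7,4],"spin":0},{"xyz":[0,-19.7,6],"spin":0},{"xyz":[0,-19.7,7],"spin":0},{"xyz":[0,-19.7,7],"spin":0}]' 1
python3 - <<'E'
from h import *
o=ctrl.get_obs();i=ctrl.get_image("wrist")
p=np.load("p.npy");print(o["ft_force"],w([0,0,-p[2]],o["ee_pos"]-[p[0],p[1],0]))
T=Ro.from_rotvec(o["orientation"]).as_matrix();print(np.degrees(np.arctan2(T[1,0],T[0,0])-p[2]))
C=cam("wrist",o);v=i[:,:,::-1].copy()
for Q in([(50,96,188),(-50,96,188),(-50,96,161),(50,96,161)],[(90,135,155),(90,-155,155),(-90,-155,155),(-90,135,155)]):
  cv2.polylines(v,[np.int32(proj(C,w(p,Q))*16)],True,(0,255,255),1,shift=4)
cv2.imwrite("pics/w3.png",cv2.resize(v,(800,600)))
E
```

```text
t: 7.6
ee_pos: [529.8, 127.1, 206.6]
orientation: [-3.103, -0.48, 0.006]
ft_force: [0.2, 0.9, -1.0]
width: 0.7
[ 0.15274971  0.92750439 -0.97588895] [[ -1.18785899 121.22675057 206.61825799]]
-0.07679911935908008
```

View pics/w3.png

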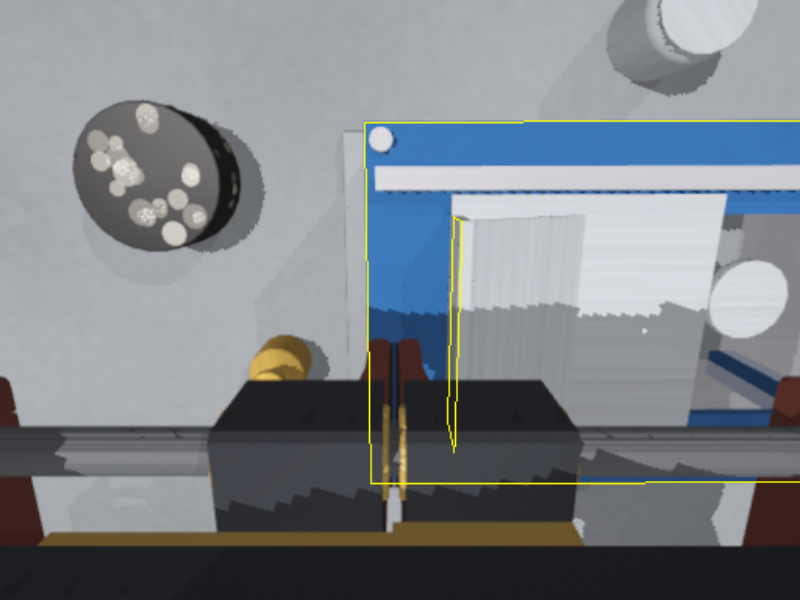

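Model and picture agree, with the fingers behind the lip and a gap of about 10 mm. I lower to z≈171, then push towards −y.

```bash
python3 -m inch '[{"xyz":[0.1,0,1],"spin":0},{"xyz":[0.1,0,2.2],"spin":0},{"xyz":[0.1,0,3.2],"spin":0},{"xyz":[0.1,0,3.55],"spin":0},{"xyz":[0.1,0,3.55],"spin":0},{"xyz":[0.1,0,3.55],"spin":0}]' 1;  python3 -m inch '[{"xyz":[0,0.5,0],"spin":0},{"xyz":[0,1,0],"spin":0},{"xyz":[0,1.5,0],"spin":0},{"xyz":[0,2,0],"spin":0},{"xyz":[0,2.5,0],"spin":0},{"xyz":[0,3,0],"spin":0},{"xyz":[0,3,0],"spin":0}]' 1
```

```text
t: 8.25
ee_pos: [531.6, 127.9, 172.3]
orientation: [-3.103, -0.481, 0.002]
ft_force: [-1.0, -0.5, -0.0]
width: 0.2
t: 8.95
ee_pos: [540.9, 98.6, 172.3]
orientation: [-3.103, -0.48, 0.002]
ft_force: [0.4, 0.7, 0.2]
width: 0.4
```

```bash
python3 -m inch '[{"xyz":[0,0.5,0],"spin":0},{"xyz":[0,1.1,0],"spin":0},{"xyz":[0,1.7,0],"spin":0},{"xyz":[0,2.3,0],"spin":0},{"xyz":[0,2.9,0],"spin":0},{"xyz":[0,3.5,0],"spin":0},{"xyz":[0,4.1,0],"spin":0},{"xyz":[0,4.7,0],"spin":0},{"xyz":[0,5.3,0],"spin":0},{"xyz":[0,5.9,0],"spin":0},{"xyz":[0,6.5,0],"spin":0},{"xyz":[0,7.1,0],"spin":0},{"xyz":[0,7.6,0],"spin":0},{"xyz":[0,8.0,0],"spin":0},{"xyz":[0,8.3,0],"spin":0},{"xyz":[0,8.5,0],"spin":0},{"xyz":[0,8.5,0],"spin":0}]' 1;  python3 -m inch '[{"xyz":[0,0.2,0],"spin":0},{"xyz":[0,0.4,0],"spin":0},{"xyz":[0,0.6,0],"spin":0},{"xyz":[0,0.6,0],"spin":0}]' 1
python3 - <<'E'
from h import *
o=ctrl.get_obs();p=np.load("p.npy");print(o["ft_force"],w([0,0,-p[2]],o["ee_pos"]-[p[0],p[1],0]))
E
```

```text
t: 10.65
ee_pos: [566.6, 17.1, 172.1]
orientation: [-3.104, -0.48, 0.003]
ft_force: [-0.2, 0.4, 0.2]
width: 0.8
t: 11.05
ee_pos: [568.3, 11.1, 172.0]
orientation: [-3.104, -0.48, 0.003]
ft_force: [0.6, 1.3, 0.0]
width: 0.6
[0.64892932 1.28337467 0.01716842] [[  0.20658573  -0.99019572 172.01354045]]
```

```bash
python3 -m inch '[{"xyz":[0,0.2,0],"spin":0},{"xyz":[0,0.4,0],"spin":0},{"xyz":[0,0.5,0],"spin":0},{"xyz":[0,0.5,0],"spin":0}]' 1;  python3 -m inch '[{"xyz":[0,0.1,0],"spin":0},{"xyz":[0,0.2,0],"spin":0},{"xyz":[0,0.3,0],"spin":0},{"xyz":[0,0.3,0],"spin":0}]' 1
```

```text
t: 11.45
ee_pos: [569.9, 6.1, 172.0]
orientation: [-3.104, -0.48, 0.003]
ft_force: [0.4, 1.1, 0.6]
width: 0.5
t: 11.85
ee_pos: [570.0, 5.8, 172.1]
orientation: [-3.1, -0.478, 0.005]
ft_force: [-3.1, 15.1, 4.2]
width: 0.4
```

```bash
python3 -m inch '[{"xyz":[0,0.2,0],"spin":0},{"xyz":[0,0.3,0],"spin":0},{"xyz":[0,0.3,0],"spin":0}]' 1;  python3 -m inch '[{"xyz":[0,-0.5,0],"spin":0},{"xyz":[0,-1.5,0],"spin":0},{"xyz":[0,-2.5,0],"spin":0},{"xyz":[0,-2.5,0],"spin":0},{"xyz":[0,-2.5,-2],"spin":0},{"xyz":[0,-2.5,-5],"spin":0},{"xyz":[0,-2.5,-9],"spin":0},{"xyz":[0,-2.5,-12],"spin":0},{"xyz":[0,-2.5,-13],"spin":0},{"xyz":[0,-2.5,-13],"spin":0}]' 1
python3 - <<'E'
from h import *
o=ctrl.get_obs();i=ctrl.get_image("wrist");p=np.load("p.npy")
print(o["ft_force"],w([0,0,-p[2]],o["ee_pos"]-[p[0],p[1],0]))
C=cam("wrist",o);v=i[:,:,::-1].copy()
for Q in([(50,-20,188),(-50,-20,188)],[(59,-20,160),(59,-140,160),(-59,-140,160),(-59,-20,160)],[(90,135,155),(90,-155,155),(-90,-155,155),(-90,135,155)]):
  cv2.polylines(v,[np.int32(proj(C,w(p,Q))*16)],True,(0,0,255),1,shift=4)
cv2.imwrite("pics/w4.png",cv2.resize(v,(800,600)))
E
```

```text
t: 12.15
ee_pos: [569.9, 5.9, 172.1]
orientation: [-3.095, -0.477, 0.007]
ft_force: [-3.0, 16.9, 4.3]
width: 0.3
t: 13.15
ee_pos: [563.8, 28.4, 303.5]
orientation: [-3.096, -0.477, 0.002]
ft_force: [-0.4, -0.4, 0.2]
width: 0.6
[-0.3894025  -0.35464379  0.23869498] [[  1.20760819  16.84415644 303.5396019 ]]
```

View pics/w4.png

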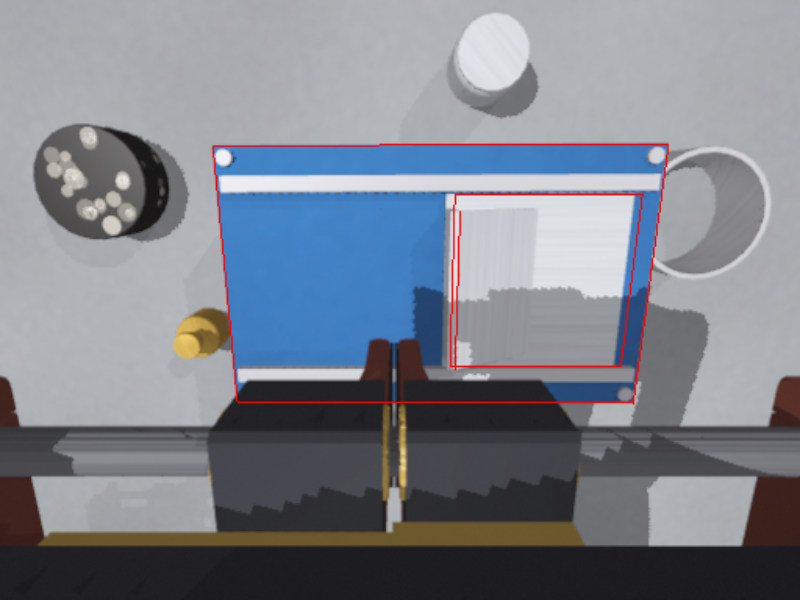

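```bash
python3 -c "
from workcell import ctrl
print(ctrl.close_job())"
```

```text
the job is handed in; nothing more can be done
None
```

The clamp lever is down on its stop and the sliding cover is shut over the window. I handed the job in at about 13 s, against the 45 s limit, with the fingers clear and about 300 mm above the bench.

- **Lever:** I pressed it with the shut fingertips through the window. It stopped at 119.0 mm above the bench (119 expected), where pushing harder, up to about 31 N, moved it no further. After withdrawing, the wrist picture showed the pad at that height.
- **Cover:** I pushed its lip until it stopped, at about 17 N with no further travel. The last picture shows it lying centred over the window, with its face about 111 mm from where it started (its starting opening was given as 108–120 mm). The outline I had guessed for that picture was 5 mm off; the cover actually spans about y −15 to −135, so it covers the whole window.
- **Everything else:** I saw no sign of contact with the guard frame or rails. The core, weight, tin and mould stood in place in the last picture. The brush was out of its view, so I did not re-check it, but the arm never came down near it.

The first pose estimate from the fixed cameras was a few pixels out, so I replaced it with a close wrist-camera fit before going down. No later check failed.

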